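Load a lead came offcut into the inspection scope and set its iris ring

TASK

Slide the longer lead came offcut lengthwise along the channel of the inspection scope, pushing its end under the sprung hold-down tongue until it meets the end stop, and leave it clamped there. Then turn the slim iris ring of the scope until its tab stands right over the index rib, without touching the fixed rings above and below it. Leave everything else on the bench as it is, and take the gripper away.

Things in the scene. Friction and masses are not known exactly. Their poses are not given: they have to be found in the camera images.
- scope: Bench inspection scope, screwed down; place and yaw vary. Origin on the bench top under the vertical barrel axis; z up, x = the way the sample slides in, from the open end of the base to the column. Grey base plate 220 x 100 x 12 mm, x = -120 to +100 mm; its top (z = 12 mm) is the stage. Column at x = 76 mm, with its arm 115 mm high. All x, y, z below in mm, in this frame.
- stage_mouth (a point): Point on the stage at the open end of the base, x = -120, y = 0, z = 12. The sample slides from here along +x at y = 0 into the channel: 24 mm wide between two guide rails 7 mm high, from x = -40 to +25.
- end_stop (a point): Foot of the end stop's face, x = 25, y = 0, z = 12: the upright face (40 mm wide, 14 mm high) that the sample's end meets.
- pivot (a point): Hinge of the hold-down tongue, x = -70, y = 0, z = 48. Hub 12 mm thick between two cheeks at y = +-21 (14 x 6 mm, tops at z = 54); the sample must enter from in front of it and pass below (30 mm high gap).
- came_long: The longer of two grey H-section lead came offcuts: straight bar 9 x 210 x 9 mm, 60 g, loose on the bench to the left. Origin at the middle of its underside; y axis along its length; both ends alike. Home, its middle is at x = -80 in the scope's frame and it overhangs the open end. Hold it at or behind its middle (45 mm behind is good), so that the gripper clears barrel and cheeks.
- hold_down (a joint): Angle of the sprung hold-down tongue (steel, 18 mm wide, 63 mm long), sloping down 30 degrees from its hinge towards +x. 0 = at rest; grows as it lifts (to 0.7 rad); about 0.13 rad with the came beneath. A part pushed along the stage from the open end meets its sloping underside and lifts it (a push of 2 to 6 N, up to 15 N with rough surfaces); it then bears on the part with about 1.4 N.
- hold_down_tip (a point): Underside of the tongue's tip: at rest x = -15, y = 0, z = 14, which is 2 mm above the stage.
- iris_ring (a joint): Angle of the iris ring: 0 = its tab stands right over the index rib; positive = tab turned counter-clockwise seen from above, so the ring must be turned clockwise. Starts at 0.5 to 1.2 rad; end stops at -0.8 and 1.5 rad. Stays where it is left; turning takes about 0.06 N m.
- ring_center (a point): Centre of the iris ring, on the barrel axis, 133 mm above the bench. Dark, knurled, 56 mm in diameter, 16 mm high (z = 125 to 141). It can be gripped across its diameter from above, the fingers straddling the upper ring at right angles to the tab, or pushed by its tab. Its axes turn with it; the tab points along its -y.
- ring_tab (a point): Middle of the outer end of the bright tab on the iris ring, 43 mm from the axis (tab 8 mm wide, 10 mm high, standing out 15 mm from the ring).
- index_rib (a point): Top of the outer end of the bright index rib on the side of the lower fixed ring (8 mm wide, standing out 10 mm, its top at z = 123), 42 mm from the barrel axis along the scope's -y.
- lower_ring: Lower fixed ring of the barrel, 64 mm in diameter, z = 95 to 125: 4 mm wider all round than the iris ring, so fingertips must stay above z = 125 mm. Below it a black mouth, 52 mm dia, from z = 88. Origin and axes as the scope's. Not to be touched.
- upper_ring: Upper fixed ring of the barrel with the viewing lens, 47 mm in diameter, z = 141 to 168: 4.5 mm narrower all round than the iris ring. Origin and axes as the scope's. Not to be touched.
- came_short: The shorter lead came offcut, 9 x 160 x 9 mm; to be left alone.
- fid: Pale plastic fid (flat stick), 21 x 128 x 8 mm; to be left alone.
- pliers: Pliers with red handles, 56 x 144 x 14 mm; to be left alone.
- jar: Glass jar with red lid, 86 mm dia, 119 mm high; to be left alone.
- flux: Small bottle with red cap, 48 mm dia, 103 mm high; to be left alone.
- spool: Solder spool, 55 mm dia, 40 mm high; to be left alone.

How it is judged:
By the outcome, as a careful person would: the job done as asked, in the order asked, and still so for the second after the job is handed in, with the robot touching nothing.
It also fails if it takes over 58 s, if anything falls off the work surface, if the arm or the gripper's body presses on something with over 40 N, if the wrist force passes 120 N, or if a joint passes its speed limit or range.

ROBOT

A 6-joint arm with a two-finger parallel gripper is mounted at the origin on a cart in front of the work surface, level with it; the furniture and walls round the work are solid. World frame = base frame: x ahead of the robot, y to its left, z up, the work surface at z = 0. Lengths are in m, angles in rad, forces in N, time in s.
With the tool pointing down it reaches from about 0.325 to 0.85 m from the base axis. Payload 15.5 kg.
Tool frame: the origin (TCP) lies at the very end of the fingers, on their centre line; the grasp point (between the pads) lies 19 mm behind it (ctrl.hold_point_z is the z of the grasp point in the tool frame, in m); z points along the fingers, y is the direction in which the jaws open and shut (so a half turn about z gives the same grasp; the last joint's range is limited). The gripper opens to 91 mm and grips with 3 to 60 N. Pads are 32 mm wide; open, the fingers measure 118 mm over their backs; the gripper's body (76 mm by 178 mm) begins 60 mm behind the grasp point.
Start: joints at [-0.096, 0.494, 1.345, -0, 1.302, -0.096], TCP at [0.625, 0, 0.214] pointing down, gripper open.
Joint ranges: [-2.91, 2.91], [-0.82, 2.16], [0.22, 2.67], [-1.22, 4.37], [0.12, 2.79], [-3.08, 3.08]. Speed limits (rad/s): [1.89, 1.89, 2.57, 3.01, 3.01, 3.01].

INTERFACE

Orientations are given as a unit quaternion [x, y, z, w].
In Python, from cell import monitor, get_image, camera_params, ctrl gives the robot as it stands. The module is installed in compiled form; this text tells all that it offers.
- The arm moves only by the tool jog_arm, never from a script. Its argument "moves" is text: rows parted by semicolons, each of 7 numbers parted by spaces: the shift along the tool's x, y, z as a fraction of full scale, then the turn, a rotation vector about the tool's x, y, z as a fraction of full scale, then the closure, from 0 (fully open) to 1 (shut). In form: dx dy dz ax ay az fingers; .... A call has 1 to 5 rows; each row is the pose to reach, as a shift and turn from the pose measured when the call began, along the tool's axes at that moment, turning the shorter way round; what a row does not reach only later rows make up. Full scale, the value 1, is 400 mm for a shift and 180 degrees for a turn. A row lasts 1/10 s, in which the tool goes at most 50 mm and 8.59 degrees, less where a joint would pass 70% of its speed; a pose out of reach is approached as far as the arm can. A call with a number of a shift or a turn outside -1 to 1 is refused whole. A call with a gripper value outside its range is refused whole. The fingers move at their own pace and stop on an object; "newtons" is the grip in N (left out, the last holds). Time passes only in rows, so rows that repeat a pose let the fingers close. It gives the time, the measured TCP pose, the force and the opening at its end, in the units of the state.
- monitor.state(): the state, without advancing time (a new reading comes with each control period).
- get_image(name): name is "scene" or "side" or "wrist"; returns the picture (420x560x3 uint8, blue, green, red); there is no depth.
- camera_params(name): a dict with "fx", "fy", "cx", "cy" (pixels), "extrinsics" (4x4, takes a point from camera to world coordinates); the wrist camera has in their place "T_tool_cam" (4x4, takes a point from camera to tool coordinates, whose origin is the TCP and whose axes are the flange's). Camera axes: x right, y up, looking along -z (the intrinsics and any distortion apply to the point x, -y, -z); pixel columns grow to the right and rows downward; lengths in m; the calibration is good to about 2 mm. A picture is of the moment at which its call begins: read the wrist's pose just before it. camera_params takes no time and is no camera call.
- ctrl.finish_job(): hands the job in, once; it reports no verdict.
The state is a dict: "clock": time; "q": joint angles; "joint_velocities": joint speeds; "joint_torque": joint torques, N m; "tool_pos": TCP position; "ee_rot": TCP orientation; "ft_force": force on the tool from outside, world axes, zero at the start; "torque": the same for the moment, N m; "finger_gap": opening from 0.0 (shut) to 1.0 (fully open).
Only numpy, scipy, OpenCV 4.12 (cv2) and the standard library are available. Lean on these libraries where they do the work, as an engineer would, in place of code of your own. Each camera call takes 0.05 s, during which the arm holds its last target.

## Working session

There is one attempt and no reset: what is moved stays moved. The work goes in short steps, Python scripts to look and compute and a tool call to move; the robot and the scene stay as the last step left them, time stands still between calls to the robot, and variables do not carry over. Pictures are saved under pics/ and viewed, and the job is handed in when it is done.

Besides the shell and the picture viewer there is one more tool, called as name(argument=value, ...) on one line, values as JSON. jog_arm: Moves the arm, as the interface text tells. Its arguments: {"type":"object","properties":{"moves":{"type":"string"},"newtons":{"type":"number"}},"required":["moves"]}

```bash
mkdir -p pics; ls; python3 - <<'E'
from cell import monitor,get_image,camera_params,ctrl
import cv2,numpy as np
np.set_printoptions(precision=4,suppress=True)
print(monitor.state()); print(ctrl.hold_point_z)
for n in("scene","side","wrist"):
    print(n,camera_params(n)); cv2.imwrite(f"pics/a_{n}.png",get_image(n))
E
```

```text
pics
{'clock': 0.0, 'q': array([-0.0955,  0.4942,  1.3461, -0.    ,  1.3025, -0.0955]), 'joint_velocities': array([-0.001 ,  0.0012,  0.001 , -0.    ,  0.0002,  0.0001]), 'joint_torque': array([ -0.0011, -87.8815, -38.1857,   0.0705,   0.0534,  -0.0002]), 'tool_pos': array([0.6246, 0.    , 0.2134]), 'ee_rot': array([ 0.7071,  0.7071, -0.0004, -0.0004]), 'ft_force': array([-0.2549, -0.0895,  0.4928]), 'torque': array([ 0.0265, -0.033 , -0.0184]), 'finger_gap': 0.9994414890145991}
-0.0188
scene {'fx': 457.35995178699307, 'fy': 457.35995178699307, 'cx': 272.09800440301836, 'cy': 204.27739919759588, 'extrinsics': array([[ 0.6241,  0.5393, -0.5654, -0.1248],
       [-0.7813,  0.4204, -0.4613, -0.5588],
       [-0.0111,  0.7296,  0.6838,  0.83  ],
       [ 0.    ,  0.    ,  0.    ,  1.    ]])}
side {'fx': 486.0211393937479, 'fy': 486.0211393937479, 'cx': 282.7527123556848, 'cy': 209.83413867610886, 'extrinsics': array([[-0.9995, -0.0011,  0.0312,  0.5314],
       [ 0.0267, -0.5485,  0.8357,  0.9476],
       [ 0.0162,  0.8361,  0.5483,  0.7845],
       [ 0.    ,  0.    ,  0.    ,  1.    ]])}
wrist {'fx': 290.1834915018583, 'fy': 290.1834915018583, 'cx': 276.93414639909224, 'cy': 208.8178750227991, 'T_tool_cam': array([[-0.0004,  0.9588,  0.2841,  0.081 ],
       [ 1.    ,  0.0009, -0.0016, -0.0002],
       [-0.0018,  0.2841, -0.9588, -0.1719],
       [ 0.    ,  0.    ,  0.    ,  1.    ]])}
```

View pics/a_scene.png

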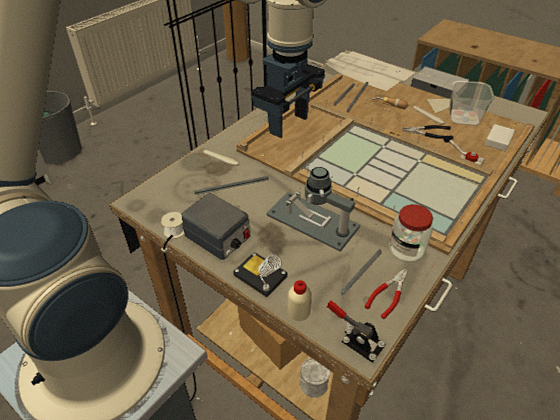

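View pics/a_side.png

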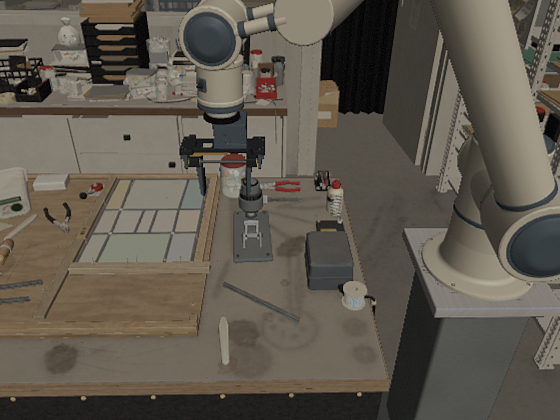

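View pics/a_wrist.png

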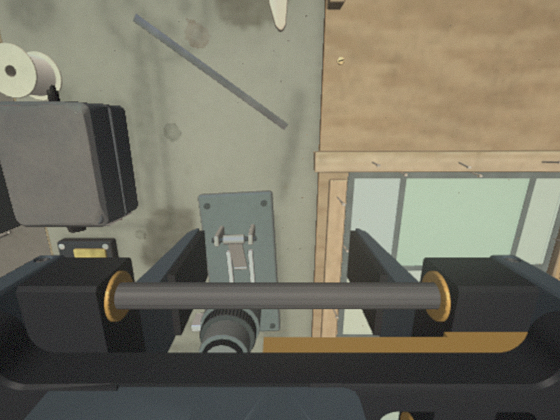

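```bash
python3 - <<'E'
import cv2
def crop(n,x0,y0,x1,y1,s,o):
    im=cv2.imread(f"pics/{n}.png")[y0:y1,x0:x1]; cv2.imwrite(f"pics/{o}.png",cv2.resize(im,None,fx=s,fy=s,interpolation=cv2.INTER_CUBIC))
crop("a_scene",180,140,370,260,4,"b_scene")
crop("a_side",200,140,340,340,3,"b_side")
crop("a_wrist",120,0,300,140,4,"b_wrist1")
crop("a_wrist",180,180,300,360,3.3,"b_wrist2")
E
```

```text
(no output)
```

View pics/b_scene.png

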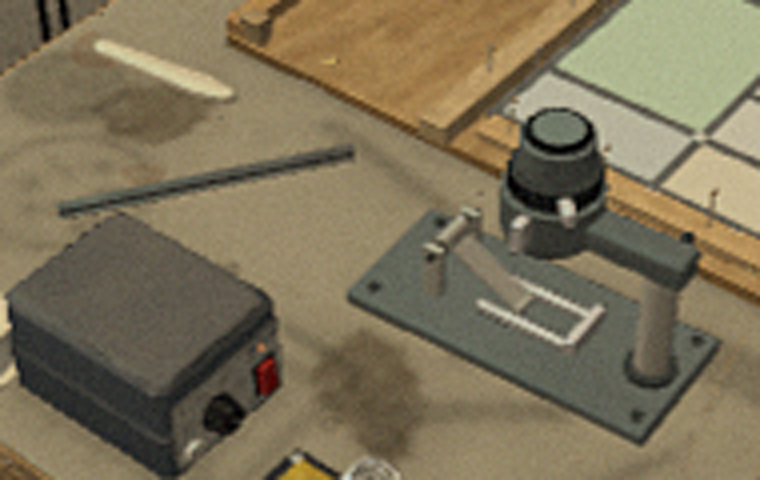

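View pics/b_side.png

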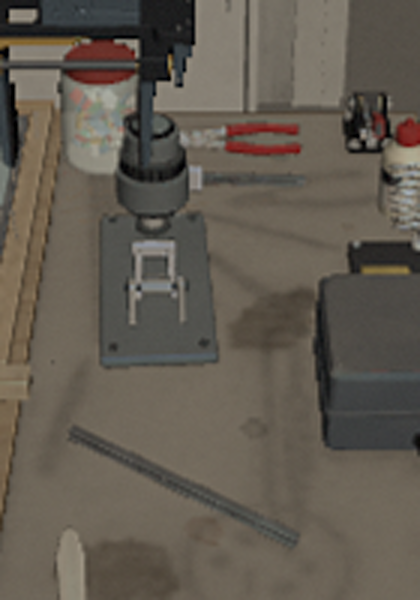

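View pics/b_wrist1.png

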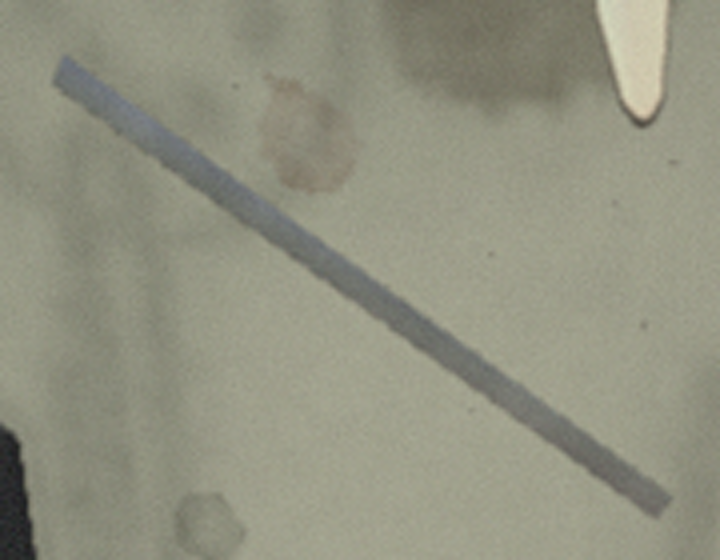

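View pics/b_wrist2.png

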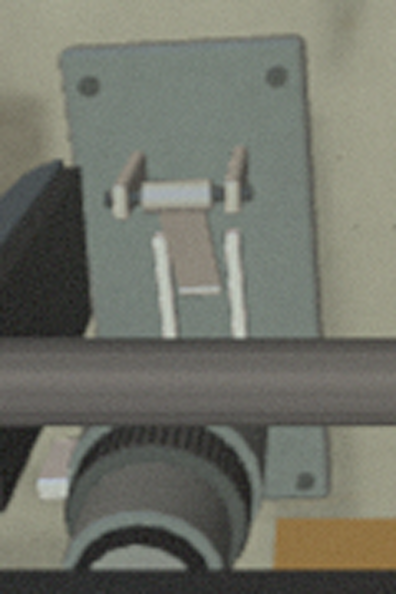

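```bash
cat > h.py <<'E'
import numpy as np,cv2
from scipy.spatial.transform import Rotation as R
from scipy.optimize import least_squares
from cell import monitor,get_image,camera_params,ctrl
np.set_printoptions(precision=4,suppress=True)
def T(p,q):
    M=np.eye(4); M[:3,:3]=R.from_quat(q).as_matrix(); M[:3,3]=p; return M
def cam(n,tool=None):
    c=camera_params(n); K=(c["fx"],c["fy"],c["cx"],c["cy"])
    return K,(c["extrinsics"] if n!="wrist" else tool@c["T_tool_cam"])
def proj(C,P):
    K,E=C; P=np.atleast_2d(P); p=(P-E[:3,3])@E[:3,:3]
    return np.c_[K[2]+K[0]*p[:,0]/-p[:,2],K[3]+K[1]*(-p[:,1])/-p[:,2]]
def ray(C,u,v):
    K,E=C; d=np.array([(u-K[2])/K[0],-(v-K[3])/K[1],-1]); return E[:3,3],E[:3,:3]@d
def atz(C,u,v,z):
    o,d=ray(C,u,v); return o+d*(z-o[2])/d[2]
def tool():
    s=monitor.state(); return T(s["tool_pos"],s["ee_rot"])
def sc2w(s,P):  # scope x,y,yaw ; P in mm
    P=np.atleast_2d(P)/1000.; c,n=np.cos(s[2]),np.sin(s[2])
    return np.c_[s[0]+c*P[:,0]-n*P[:,1],s[1]+n*P[:,0]+c*P[:,1],P[:,2]]
E
cat > fit.py <<'E'
from h import *
W=cam("wrist",tool()); S=cam("scene"); D=cam("side")
obs=[(W,198.8,195.2,-120,-50,12),(W,271.8,190.9,-120,50,12),(W,279.4,329.7,100,50,12),(W,240.6,267.9,-15,0,15),
(S,267,214.2,-120,-50,12),(S,288,192.5,-120,50,12),(S,360,225.7,100,50,12),(S,340.5,248,100,-50,12),
(D,233.7,211.7,100,50,12),(D,268,211.7,100,-50,12),(D,272.3,257.5,-120,-50,12),(D,233.3,259,-120,50,12)]
def f(s,sel=obs): return np.concatenate([(proj(o[0],sc2w(s,o[3:]))[0]-o[1:3]) for o in sel])
for sel in(obs,obs[:4],obs[4:8],obs[8:]):
    r=least_squares(f,[.6,-.05,-1.57],args=(sel,)); print(r.x,np.degrees(r.x[2]),np.abs(r.fun).max())
r=least_squares(f,[.6,-.05,-1.57]); print(r.fun.reshape(-1,2))
for C,a,b in((W,(135,17),(285.8,127)),(S,(195,192.5),(268.3,178.3)),(D,(224,284),(299,320))):
    A,B=atz(C,*a,.009),atz(C,*b,.009); print(A,B,(A+B)/2,np.linalg.norm(A-B),np.degrees(np.arctan2(*(B-A)[1::-1])))
E
python3 fit.py
```

```text
[ 0.5747 -0.1284 -1.5227] -87.24174761897258 2.436051179313438
[ 0.5749 -0.128  -1.5254] -87.39958317662176 1.8508804463658635
[ 0.5728 -0.1313 -1.5128] -86.67931206938464 1.999039415099503
[ 0.5745 -0.1253 -1.5209] -87.14295557419946 1.450731513668643
[[-1.929   0.1998]
 [ 0.5183  0.9068]
 [ 0.5247  1.8104]
 [ 0.3185 -1.5866]
 [-1.5719 -2.4361]
 [-0.5588 -1.7958]
 [ 0.295  -1.337 ]
 [-0.2042  1.1096]
 [-0.1443 -1.0702]
 [ 0.2144 -2.0227]
 [ 0.2632 -0.0274]
 [-0.5866 -0.1514]]
[0.4646 0.1959 0.009 ] [0.6361 0.0761 0.009 ] [0.5503 0.136  0.009 ] 0.20922815309200582 -34.933703446369314
[0.4622 0.1888 0.009 ] [0.6305 0.0697 0.009 ] [0.5463 0.1293 0.009 ] 0.2062045956306119 -35.27501333701595
[0.6342 0.0836 0.009 ] [0.4638 0.2003 0.009 ] [0.549 0.142 0.009] 0.20656254358423798 145.59568740665688
```

```bash
cat >> h.py <<'E'
def Rt(yaw): # tool down, tool x at world angle yaw (deg)
    a=np.radians(yaw); x=np.array([np.cos(a),np.sin(a),0]); z=np.array([0,0,-1.]); return np.c_[x,np.cross(z,x),z]
def delta(p,yaw):
    M=tool(); d=M[:3,:3].T@(np.array(p)-M[:3,3]); r=R.from_matrix(M[:3,:3].T@Rt(yaw)).as_rotvec()
    print("row",np.round(d/.4,4),np.round(r/np.pi,4)," mm",d*1000," deg",np.degrees(r))
def st():
    s=monitor.state(); M=T(s["tool_pos"],s["ee_rot"]); print("t %.2f"%s["clock"],s["tool_pos"],"yaw %.2f"%np.degrees(np.arctan2(M[1,0],M[0,0])),"F",s["ft_force"],"gap %.3f"%s["finger_gap"],"q",s["q"])
E
python3 - <<'E'
from h import *
delta([.513,.161,.15],145)
W=cam("wrist",tool())
for u,v in((135,125),(135,215),(125,100),(130,225)): print(atz(W,u,v,.08),atz(W,u,v,0.05))
S=cam("scene")
for z in(.125,.133,.12): print(atz(S,322,192,z),atz(S,310,197.5,z))
E
```

```text
row [ 0.4024 -0.2792  0.159 ] [-0.0002 -0.0002 -0.3056]  mm [ 160.9631 -111.6674   63.6152]  deg [ -0.044   -0.0285 -55.0002]
[0.4815 0.079  0.08  ] [0.4675 0.0788 0.05  ]
[ 0.4682 -0.0164  0.08  ] [ 0.4529 -0.026   0.05  ]
[0.475  0.1028 0.08  ] [0.4602 0.1049 0.05  ]
[ 0.461  -0.0281  0.08  ] [ 0.4449 -0.0389  0.05  ]
[ 0.5617 -0.1484  0.125 ] [ 0.5292 -0.1374  0.125 ]
[ 0.5539 -0.153   0.133 ] [ 0.5217 -0.1422  0.133 ]
[ 0.5666 -0.1455  0.12  ] [ 0.5338 -0.1344  0.12  ]
```

jog_arm(moves="0.402 -0.279 0.159 0 0 -0.3056 0; 0.402 -0.279 0.159 0 0 -0.3056 0; 0.402 -0.279 0.159 0 0 -0.3056 0; 0.402 -0.279 0.159 0 0 -0.3056 0; 0.402 -0.279 0.159 0 0 -0.3056 0", newtons=40)

```text
clock: 0.65
tool_pos: [0.5086, 0.1638, 0.1483]
ee_rot: [0.395, 0.919, -0.001, -0.002]
ft_force: [-0.1, -0.1, 0.2]
finger_gap: 1.002
```

```bash
python3 - <<'E'
from h import *
st(); delta([.513,.161,.15],145)
E
```

```text
t 0.65 [0.5086 0.1638 0.1483] yaw 133.50 F [-0.0651 -0.0863  0.1643] gap 1.002 q [ 0.1991  0.4475  1.6447  0.0013  1.0546 -0.5607]
row [-0.0126  0.003  -0.0044] [-0.0011 -0.0013 -0.0639]  mm [-5.0323  1.2092 -1.7522]  deg [ -0.1982  -0.2351 -11.5027]
```

jog_arm(moves="-0.0126 0.003 -0.0044 0 0 -0.0639 0; -0.0126 0.003 -0.0044 0 0 -0.0639 0;-0.0126 0.003 -0.0044 0 0 -0.0639 0;-0.0126 0.003 -0.0044 0 0 -0.0639 0")

```text
clock: 1.05
tool_pos: [0.513, 0.1609, 0.1499]
ee_rot: [0.302, 0.953, -0.001, -0.003]
ft_force: [0.3, -0.7, 0.0]
finger_gap: 1.001
```

```bash
python3 - <<'E'
from h import *
st(); np.save("t1.npy",tool()); cv2.imwrite("pics/c_wrist.png",cv2.resize(get_image("wrist"),None,fx=1.42,fy=1.42,interpolation=cv2.INTER_CUBIC))
E
```

```text
t 1.05 [0.513  0.1609 0.1499] yaw 144.86 F [ 0.2843 -0.6527  0.0472] gap 1.001 q [ 0.1922  0.4494  1.635   0.0012  1.0625 -0.766 ]
```

View pics/c_wrist.png

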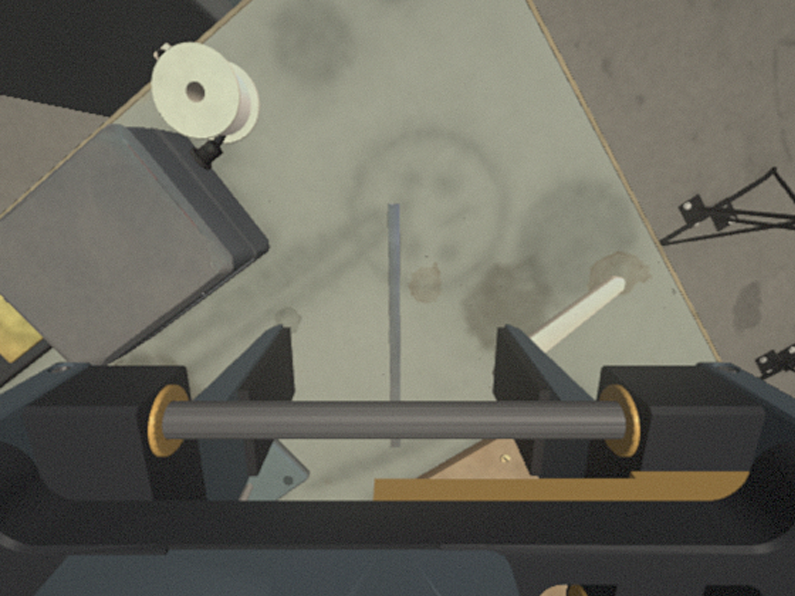

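```bash
cat >> h.py <<'E'
def tri(obs):
    A=np.zeros((3,3));b=np.zeros(3)
    for C,u,v in obs:
        o,d=ray(C,u,v); d/=np.linalg.norm(d); Pm=np.eye(3)-np.outer(d,d); A+=Pm;b+=Pm@o
    return np.linalg.solve(A,b)
E
python3 - <<'E'
from h import *
M0=T([0.6246,0,0.2134],[ 0.7071,  0.7071, -0.0004, -0.0004]); M1=np.load("t1.npy"); k=560/795
W0=cam("wrist",M0);W1=cam("wrist",M1)
A=atz(W1,393*k,205*k,.009);B=atz(W1,396*k,446*k,.009); print(A,B,(A+B)/2,np.linalg.norm(A-B),np.degrees(np.arctan2(*(A-B)[1::-1])))
print("rear end",tri([(W0,135,17),(W1,393*k,205*k)]),"front",tri([(W0,285.8,127),(W1,396*k,446*k)]))
print("box",tri([(W0,114,106),(W1,228*k,262*k)]),tri([(cam("scene"),247,213),(W1,228*k,262*k)]))
c=camera_params("wrist"); print(0)
m=np.array([.5503,.136,0])
E
```

```text
[0.4645 0.1951 0.009 ] [0.6369 0.0769 0.009 ] [0.5507 0.136  0.009 ] 0.2090577137108059 145.56310660757222
rear end [0.4645 0.1952 0.0089] front [0.6366 0.0761 0.0087]
box [0.4366 0.0917 0.0473] [0.4548 0.0416 0.0079]
0
```

```bash
python3 - <<'E'
from h import *
delta([.5133,.1617,.0035],145.25)
E
```

```text
row [-0.0012  0.0033  0.3661] [-0.001  -0.0014 -0.0021]  mm [ -0.4605   1.3018 146.4415]  deg [-0.1782 -0.2573 -0.3812]
```

jog_arm(moves="-0.001 0.0033 0.25 -0.001 -0.0014 -0.002 0; -0.001 0.0033 0.25 -0.001 -0.0014 -0.002 0; -0.001 0.0033 0.34 -0.001 -0.0014 -0.002 0; -0.001 0.0033 0.365 -0.001 -0.0014 -0.002 0; -0.001 0.0033 0.365 -0.001 -0.0014 -0.002 0")

```text
clock: 1.6
tool_pos: [0.5128, 0.1615, 0.0033]
ee_rot: [0.299, 0.954, -0.0, -0.001]
ft_force: [0.5, 1.3, -0.6]
finger_gap: 0.998
```

```bash
python3 - <<'E'
from h import *
st();delta([.5133,.1617,.0035],145.25)
E
```

```text
t 1.60 [0.5128 0.1615 0.0033] yaw 145.16 F [ 0.4825  1.2544 -0.5515] gap 0.998 q [ 0.194   0.6726  1.7533  0.0002  0.7178 -0.7689]
row [-0.0008  0.0011 -0.0005] [-0.0005 -0.0005 -0.0005]  mm [-0.311   0.4308 -0.1898]  deg [-0.0843 -0.0896 -0.0856]
```

jog_arm(moves="0 0 0 0 0 0 1;0 0 0 0 0 0 1;0 0 0 0 0 0 1;0 0 0 0 0 0 1;0 0 0 0 0 0 1", newtons=40)

```text
clock: 2.1
tool_pos: [0.513, 0.1616, 0.0038]
ee_rot: [0.299, 0.954, -0.0, -0.001]
ft_force: [0.5, 0.2, -0.7]
finger_gap: 0.592
```

jog_arm(moves="0 0 0 0 0 0 1;0 0 0 0 0 0 1;0 0 0 0 0 0 1;0 0 0 0 0 0 1;0 0 0 0 0 0 1")

```text
clock: 2.6
tool_pos: [0.513, 0.1616, 0.0038]
ee_rot: [0.299, 0.954, -0.0, -0.001]
ft_force: [0.1, 0.2, 0.1]
finger_gap: 0.157
```

jog_arm(moves="0 0 0 0 0 0 1;0 0 0 0 0 0 1;0 0 0 0 0 0 1")

```text
clock: 2.9
tool_pos: [0.513, 0.1616, 0.0037]
ee_rot: [0.299, 0.954, -0.0, -0.001]
ft_force: [0.3, 0.4, 0.6]
finger_gap: 0.084
```

jog_arm(moves="0 0 0 0 0 0 1;0 0 -0.05 0 0 0 1;0 0 -0.15 0 0 0 1;0 0 -0.25 0 0 0 1;0 0 -0.25 0 0 0 1")

```text
clock: 3.4
tool_pos: [0.5156, 0.1622, 0.1082]
ee_rot: [0.299, 0.954, 0.001, 0.002]
ft_force: [0.0, -0.7, -1.2]
finger_gap: 0.081
```

```bash
python3 - <<'E'
from h import *
st(); np.save("t2.npy",tool()); cv2.imwrite("pics/d_wrist.png",cv2.resize(get_image("wrist"),None,fx=1.42,fy=1.42,interpolation=cv2.INTER_CUBIC))
cv2.imwrite("pics/d_side.png",cv2.resize(get_image("side")[100:400,150:400],None,fx=2,fy=2,interpolation=cv2.INTER_CUBIC))
E
```

```text
t 3.40 [0.5156 0.1622 0.1082] yaw 145.17 F [ 0.0494 -0.6959 -1.1792] gap 0.081 q [ 0.1942  0.5056  1.6794  0.0002  0.951  -0.7688]
```

View pics/d_wrist.png

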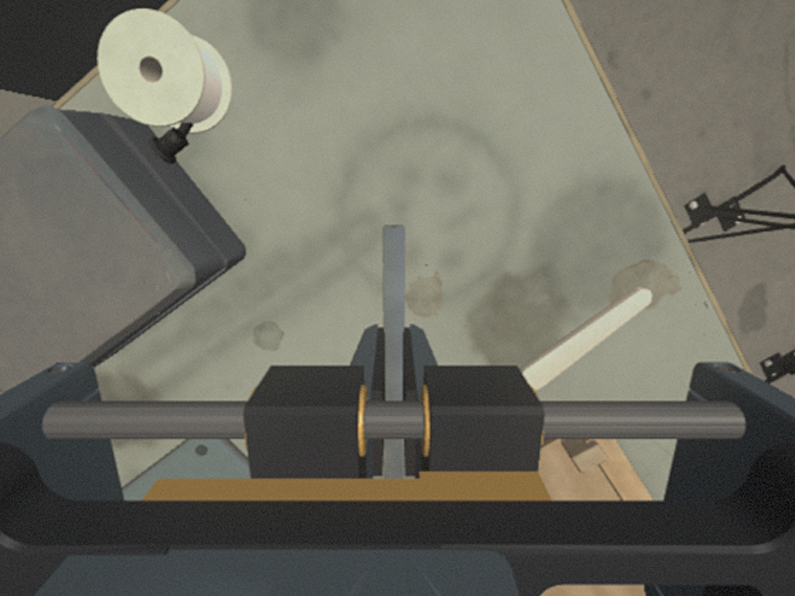

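View pics/d_side.png

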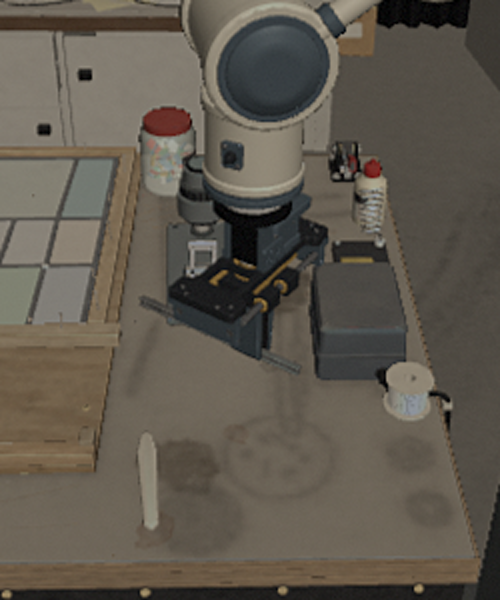

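```bash
python3 - <<'E'
from h import *
M=np.load("t2.npy"); c=cam("wrist",M)
P=(M@np.array([[.06,0,-.0055,1],[.06,0,.0037,1]]).T).T[:,:3]; print(proj(c,P)*1.42)
s=[.5745,-.128,np.radians(-87.25)]
p=sc2w(s,[-290,0,60])[0]; print(p); delta(p,92.75)
E
```

```text
[[392.2197 228.3352]
 [392.2462 225.5717]]
[0.5606 0.1617 0.06  ]
row [-0.0967  0.0673  0.1109] [ 0.0001 -0.      0.2912]  mm [-38.6909  26.908   44.3596]  deg [ 0.0091 -0.003  52.414 ]
```

jog_arm(moves="-0.0967 0.0673 0.05 0 0 0.2912 1;-0.0967 0.0673 0.05 0 0 0.2912 1;-0.0967 0.0673 0.05 0 0 0.2912 1;-0.0967 0.0673 0.11 0 0 0.2912 1;-0.0967 0.0673 0.11 0 0 0.2912 1")

```text
clock: 4.0
tool_pos: [0.5583, 0.1612, 0.0565]
ee_rot: [0.63, 0.776, -0.002, -0.002]
ft_force: [-0.7, -0.3, -1.0]
finger_gap: 0.082
```

```bash
python3 - <<'E'
from h import *
st()
s=[.5745,-.128,np.radians(-87.25)]
delta(sc2w(s,[-290,0,18.5])[0],92.75)
E
```

```text
t 4.00 [0.5583 0.1612 0.0565] yaw 101.83 F [-0.7174 -0.2576 -1.0344] gap 0.082 q [ 0.1782  0.6283  1.6087  0.0003  0.9106 -0.0285]
row [-0.0001  0.0064  0.0951] [-0.0019  0.      0.0505]  mm [-0.0399  2.5797 38.0236]  deg [-0.3419  0.0033  9.0819]
```

jog_arm(moves="0 0.0064 0.03 -0.002 0 0.0505 1;0 0.0064 0.05 -0.002 0 0.0505 1;0 0.0064 0.09 -0.002 0 0.0505 1;0 0.0064 0.095 -0.002 0 0.0505 1;0 0.0064 0.095 -0.002 0 0.0505 1")

```text
clock: 4.5
tool_pos: [0.5598, 0.1616, 0.0178]
ee_rot: [0.689, 0.725, -0.001, -0.0]
ft_force: [0.0, 0.4, -0.2]
finger_gap: 0.085
```

```bash
python3 - <<'E'
from h import *
st()
s=[.5745,-.128,np.radians(-87.25)]
delta(sc2w(s,[-290,0,18.5])[0],92.75)
a=get_image("side");b=get_image("scene")
S=cam("scene");D=cam("side")
for im,C in((a,D),(b,S)):
    q=proj(C,sc2w(s,[[-140,0,16.5],[25,0,16.5]])); print(q)
cv2.imwrite("pics/e_side.png",cv2.resize(a[150:350,180:340],None,fx=3,fy=3,interpolation=cv2.INTER_CUBIC))
cv2.imwrite("pics/e_scene.png",cv2.resize(b[140:260,180:370],None,fx=4,fy=4,interpolation=cv2.INTER_CUBIC))
E
```

```text
t 4.50 [0.5598 0.1616 0.0178] yaw 92.88 F [ 0.0419  0.3895 -0.1746] gap 0.085 q [ 0.1785  0.6867  1.6313 -0.0001  0.8254  0.1283]
row [ 0.0002  0.0019 -0.0018] [-0.0005  0.0001  0.0007]  mm [ 0.0676  0.7666 -0.7349]  deg [-0.0987  0.016   0.1277]
[[252.9407 261.9446]
 [251.5341 223.7956]]
[[270.3622 196.7568]
 [323.9178 222.3829]]
```

View pics/e_side.png

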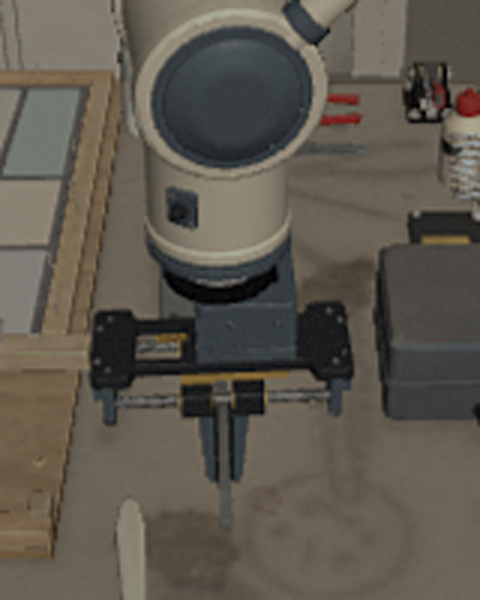

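View pics/e_scene.png

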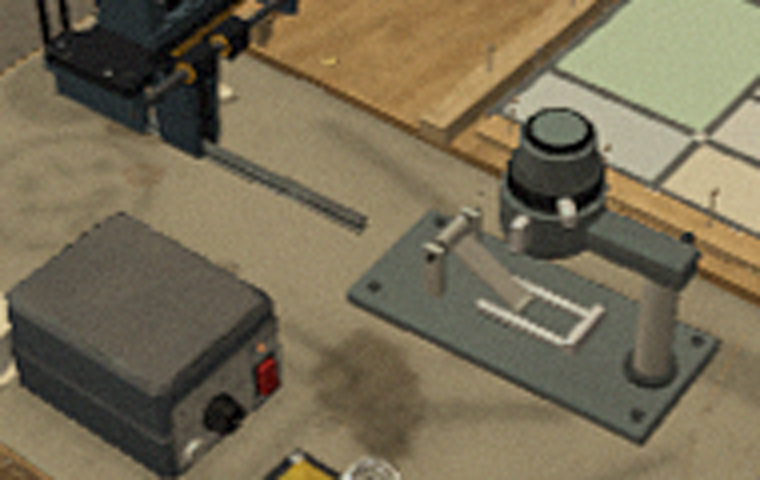

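jog_arm(moves="-0.05 0.0019 0 0 0 0.0007 1;-0.12 0.0019 0 0 0 0.0007 1;-0.2 0.0019 0 0 0 0.0007 1;-0.24 0.0019 0 0 0 0.0007 1;-0.24 0.0019 0 0 0 0.0007 1")

```text
clock: 5.1
tool_pos: [0.5666, 0.0642, 0.0193]
ee_rot: [0.691, 0.723, 0.0, 0.0]
ft_force: [0.3, 0.5, -0.8]
finger_gap: 0.084
```

```bash
python3 - <<'E'
from h import *
st()
s=[.5745,-.128,np.radians(-87.25)]
delta(sc2w(s,[-125,0,17])[0],92.75)
b=get_image("scene")
cv2.imwrite("pics/f_scene.png",cv2.resize(b[140:260,180:370],None,fx=4,fy=4,interpolation=cv2.INTER_CUBIC))
E
```

```text
t 5.10 [0.5666 0.0642 0.0193] yaw 92.60 F [ 0.2557  0.4546 -0.7731] gap 0.084 q [ 0.0082  0.6722  1.6653 -0.0002  0.803  -0.0369]
row [-0.1684 -0.0028  0.0058] [ 0.0004  0.0001 -0.0009]  mm [-67.3767  -1.1067   2.3376]  deg [ 0.0638  0.0121 -0.1532]
```

View pics/f_scene.png

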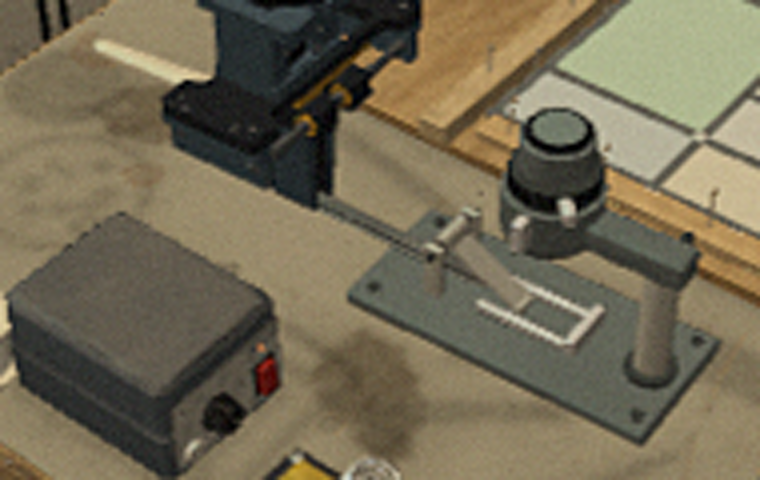

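jog_arm(moves="-0.03 -0.0015 0.004 0 0 -0.0009 1;-0.05 -0.0025 0.004 0 0 -0.0009 1;-0.07 -0.0028 0.005 0 0 -0.0009 1;-0.09 -0.0028 0.005 0 0 -0.0009 1;-0.11 -0.0028 0.005 0 0 -0.0009 1")

```text
clock: 5.65
tool_pos: [0.5673, 0.0209, 0.0172]
ee_rot: [0.69, 0.724, 0.0, 0.0]
ft_force: [0.6, 0.8, -2.1]
finger_gap: 0.08
```

```bash
python3 - <<'E'
from h import *
st()
s=[.5745,-.128,np.radians(-87.25)]
delta(sc2w(s,[-125,0,17])[0],92.75)
b=get_image("scene")
cv2.imwrite("pics/g_scene.png",cv2.resize(b[140:260,180:370],None,fx=4,fy=4,interpolation=cv2.INTER_CUBIC))
E
```

```text
t 5.65 [0.5673 0.0209 0.0172] yaw 92.80 F [ 0.6123  0.8105 -2.1187] gap 0.080 q [-0.0684  0.6735  1.6726  0.0003  0.7947 -0.1174]
row [-0.0603  0.      0.0004] [ 0.0003 -0.      0.0003]  mm [-24.1155   0.0181   0.1699]  deg [ 0.0489 -0.005   0.049 ]
```

View pics/g_scene.png

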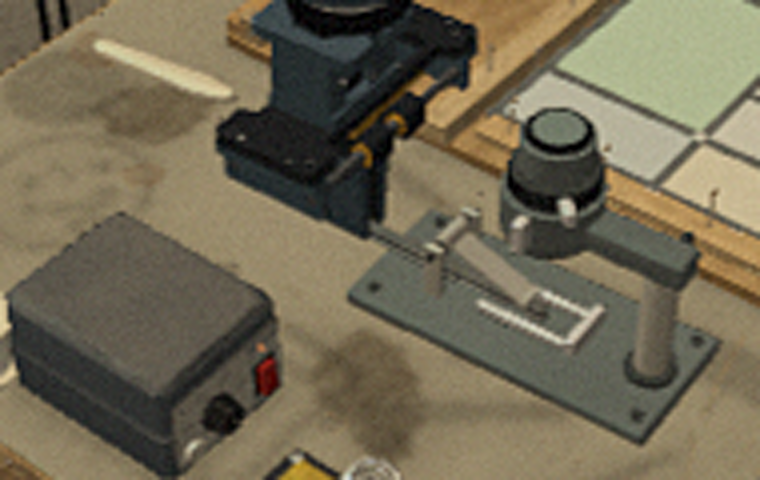

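jog_arm(moves="-0.015 0 0 0 0 0 1;-0.03 0 0 0 0 0 1;-0.04 0 0 0 0 0 1;-0.045 0 0 0 0 0 1;-0.05 0 0 0 0 0 1")

```text
clock: 6.2
tool_pos: [0.5684, -0.0003, 0.0172]
ee_rot: [0.69, 0.724, 0.0, 0.0]
ft_force: [-0.4, 1.5, -1.5]
finger_gap: 0.082
```

```bash
python3 - <<'E'
from h import *
st()
E
```

```text
t 6.20 [ 0.5684 -0.0003  0.0172] yaw 92.77 F [-0.3618  1.5405 -1.4831] gap 0.082 q [-0.1055  0.674   1.6709 -0.0001  0.7957 -0.1537]
```

Now small steps until the force rises at the stop.

jog_arm(moves="-0.005 0 0 0 0 0 1;-0.0075 0 0 0 0 0 1;-0.01 0 0 0 0 0 1;-0.01 0 0 0 0 0 1")

```text
clock: 6.6
tool_pos: [0.5684, -0.0037, 0.0171]
ee_rot: [0.69, 0.724, 0.0, 0.0]
ft_force: [-0.1, 5.5, -2.1]
finger_gap: 0.082
```

jog_arm(moves="-0.003 0 0 0 0 0 1;-0.006 0 0 0 0 0 1;-0.006 0 0 0 0 0 1")

```text
clock: 6.9
tool_pos: [0.5678, -0.0042, 0.017]
ee_rot: [0.69, 0.724, 0.001, -0.001]
ft_force: [-1.2, 20.7, 0.3]
finger_gap: 0.083
```

```bash
python3 - <<'E'
from h import *
st()
b=get_image("scene")
cv2.imwrite("pics/i_scene.png",cv2.resize(b[140:260,180:370],None,fx=4,fy=4,interpolation=cv2.INTER_CUBIC))
E
```

```text
t 6.90 [ 0.5678 -0.0042  0.017 ] yaw 92.74 F [-1.1832 20.7168  0.3091] gap 0.083 q [-0.1144  0.6744  1.671   0.0042  0.7972 -0.1651]
```

View pics/i_scene.png

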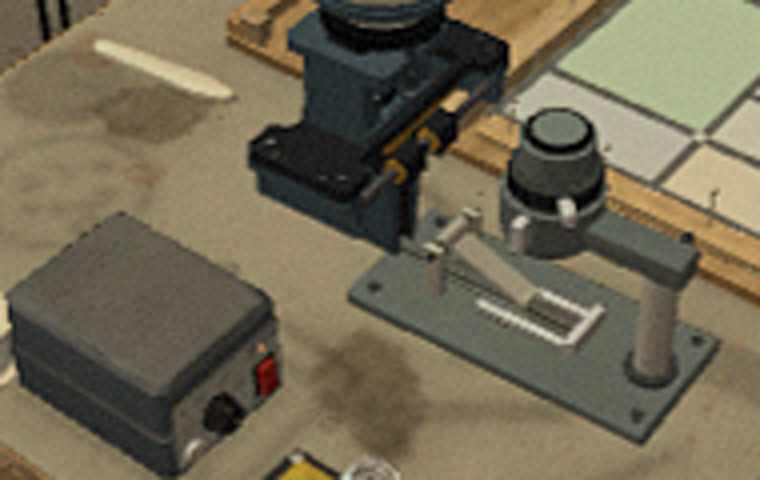

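jog_arm(moves="0 0 0 0 0 0 1;0 0 0.0025 0 0 0 1;0 0 0.003 0 0 0 1")

```text
clock: 7.25
tool_pos: [0.5679, -0.0037, 0.0158]
ee_rot: [0.69, 0.724, 0.001, -0.001]
ft_force: [-1.6, 7.5, 3.4]
finger_gap: 0.079
```

jog_arm(moves="0 0 0 0 0 0 0.6;0 0 0 0 0 0 0.6;0 0 0 0 0 0 0.6;0 0 0 0 0 0 0.6;0 0 0 0 0 0 0.6")

```text
clock: 7.75
tool_pos: [0.5679, -0.0039, 0.0157]
ee_rot: [0.69, 0.724, 0.001, -0.001]
ft_force: [0.4, -0.7, 0.2]
finger_gap: 0.397
```

```bash
python3 - <<'E'
from h import *
st()
b=get_image("scene")
cv2.imwrite("pics/j_scene.png",cv2.resize(b[140:260,180:370],None,fx=4,fy=4,interpolation=cv2.INTER_CUBIC))
E
```

```text
t 7.75 [ 0.5679 -0.0039  0.0157] yaw 92.74 F [ 0.4455 -0.7076  0.241 ] gap 0.397 q [-0.1141  0.6764  1.6716  0.0047  0.7946 -0.1651]
```

View pics/j_scene.png

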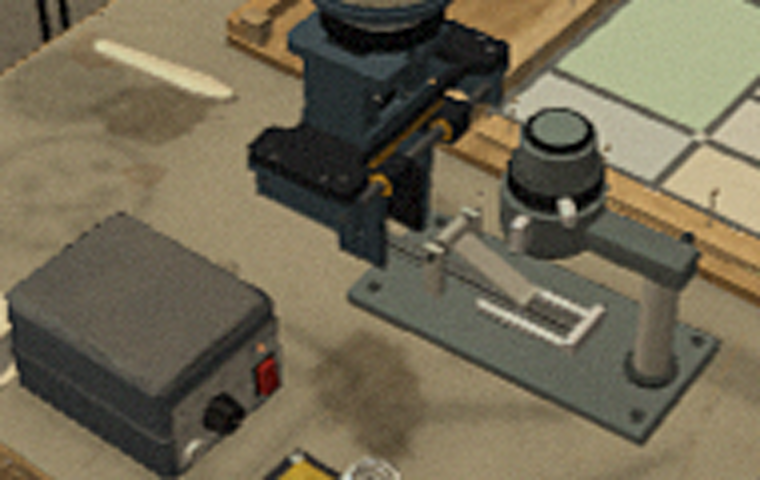

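```bash
python3 - <<'E'
from h import *
delta([.5747,-.15,.25],92.75)
E
```

```text
row [-0.3638 -0.0005 -0.5869] [-0.0001 -0.0011 -0.    ]  mm [-145.5319   -0.2156 -234.7658]  deg [-0.0239 -0.198  -0.0083]
```

jog_arm(moves="0 0 -0.03 0 0 0 0;0 0 -0.15 0 0 0 0;0 0 -0.28 0 0 0 0;0 0 -0.4 0 0 0 0;0 0 -0.5 0 0 0 0")

```text
clock: 8.3
tool_pos: [0.5681, -0.0045, 0.2197]
ee_rot: [0.69, 0.724, 0.002, -0.0]
ft_force: [0.5, -0.6, -0.1]
finger_gap: 0.807
```

```bash
python3 - <<'E'
from h import *
st();delta([.5747,-.15,.25],92.75)
E
```

```text
t 8.30 [ 0.5681 -0.0045  0.2197] yaw 92.74 F [ 0.5332 -0.5636 -0.0536] gap 0.807 q [-0.1152  0.4067  1.4825  0.0035  1.2507 -0.1641]
row [-0.3638 -0.0007 -0.0768] [ 0.0007 -0.001  -0.0001]  mm [-145.5162   -0.2667  -30.7099]  deg [ 0.1234 -0.1736 -0.0103]
```

jog_arm(moves="-0.06 0 -0.077 0 -0.001 0 0;-0.18 0 -0.077 0 -0.001 0 0;-0.3 0 -0.077 0 -0.001 0 0;-0.364 0 -0.077 0 -0.001 0 0;-0.364 0 -0.077 0 -0.001 0 0")

```text
clock: 8.8
tool_pos: [0.5747, -0.1533, 0.2509]
ee_rot: [0.691, 0.723, 0.001, 0.001]
ft_force: [0.3, 0.3, -0.2]
finger_gap: 0.996
```

```bash
python3 - <<'E'
from h import *
st(); np.save("t3.npy",tool()); w=get_image("wrist");cv2.imwrite("pics/k_raw.png",w); cv2.imwrite("pics/k_wrist.png",cv2.resize(w,None,fx=1.42,fy=1.42,interpolation=cv2.INTER_CUBIC))
E
```

```text
t 8.80 [ 0.5747 -0.1533  0.2509] yaw 92.55 F [ 0.2944  0.3115 -0.2332] gap 0.996 q [-0.361   0.4163  1.3743  0.      1.348  -0.4056]
```

View pics/k_wrist.png

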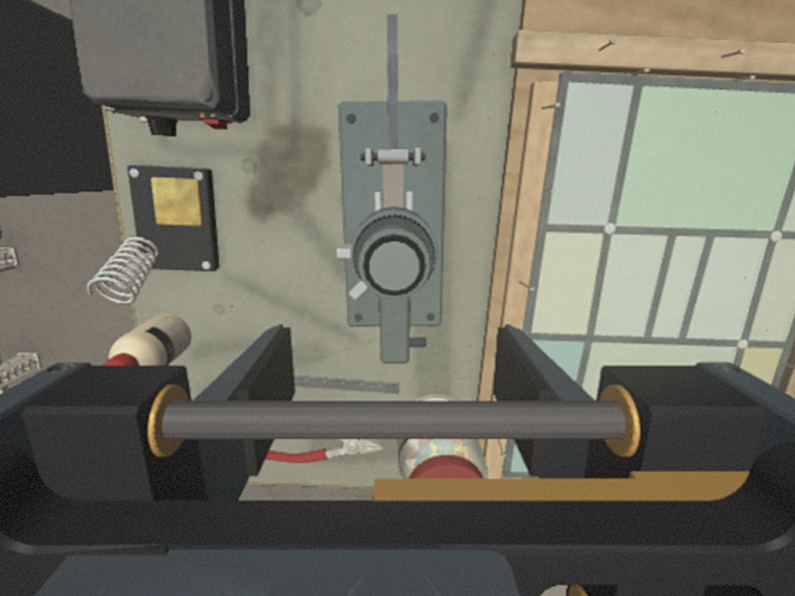

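```bash
python3 - <<'E'
import cv2
im=cv2.imread("pics/k_raw.png")
cv2.imwrite("pics/k1.png",cv2.resize(im[135:225,225:325],None,fx=6.5,fy=6.5,interpolation=cv2.INTER_CUBIC))
cv2.imwrite("pics/k2.png",cv2.resize(im[60:240,225:325],None,fx=3.3,fy=3.3,interpolation=cv2.INTER_CUBIC))
E
```

View pics/k1.png

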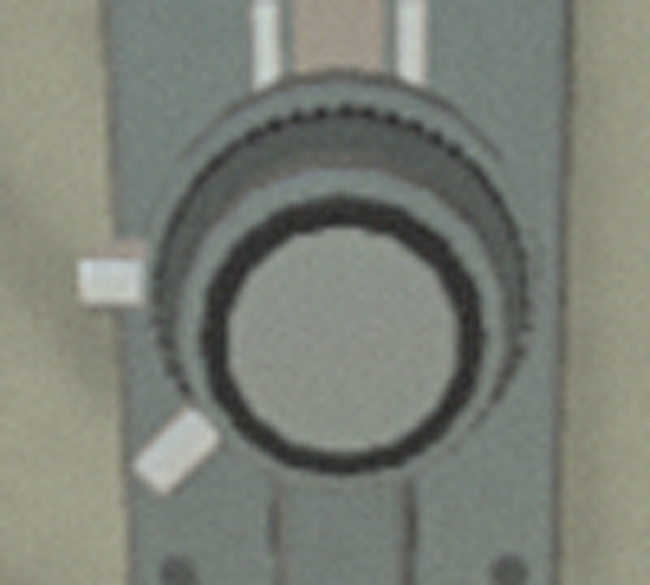

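View pics/k2.png

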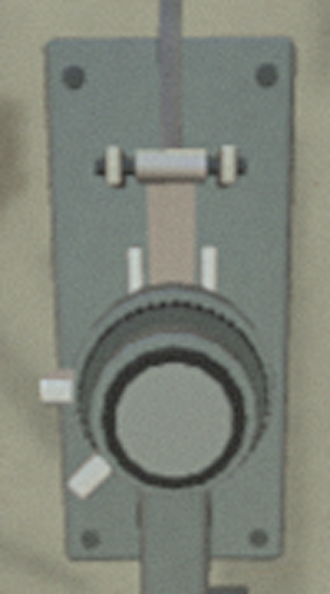

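```bash
python3 - <<'E'
from h import *
W=cam("wrist",np.load("t3.npy"))
obs=[(238.6,71.5,-120,-50,12),(314.1,71.2,-120,50,12),(245.6,228.8,100,-50,12),(310.2,228.8,100,50,12),(277.85,186.6,0,0,168),(237.3,178.2,0,-42,123)]
f=lambda s,sel: np.concatenate([(proj(W,sc2w(s,o[2:]))[0]-o[:2]) for o in sel])
for sel in (obs,obs[:4]):
    r=least_squares(f,[.5745,-.128,-1.52],args=(sel,)); print(r.x,np.degrees(r.x[2])); print(r.fun.reshape(-1,2))
print("rib",atz(W,237.3,178.2,.123),"lens c",atz(W,277.85,186.6,.168),"tab",atz(W,248.1,208.6,.138),atz(W,256.5,200.1,.138))
E
```

```text
[ 0.5751 -0.1274 -1.5182] -86.98464383053732
[[-0.9268 -0.8292]
 [ 0.9091 -1.1843]
 [-1.0652  1.4021]
 [ 0.5861  0.7687]
 [ 0.1749  0.4101]
 [ 0.148  -0.0091]]
[ 0.5753 -0.1276 -1.5179] -86.96857458403409
[[-0.8152 -0.6463]
 [ 1.0084 -1.0252]
 [-0.9297  1.5357]
 [ 0.7126  0.8849]]
rib [ 0.533  -0.1297  0.123 ] lens c [ 0.5749 -0.1271  0.168 ] tab [ 0.5461 -0.1578  0.138 ] [ 0.5544 -0.1484  0.138 ]
```

```bash
python3 - <<'E'
from h import *
st();delta([.575,-.1273,.23],46.5)
E
```

```text
t 8.85 [ 0.5747 -0.1514  0.2508] yaw 92.60 F [ 0.0177 -0.0087  0.1922] gap 1.000 q [-0.3586  0.4158  1.3754  0.0007  1.3479 -0.4041]
row [0.0603 0.0035 0.0519] [ 0.0008 -0.0002  0.2561]  mm [24.1161  1.381  20.7726]  deg [ 0.1432 -0.0405 46.1   ]
```

jog_arm(moves="0.0603 0.0035 0.05 0.0008 0 0.2561 0;0.0603 0.0035 0.05 0.0008 0 0.2561 0;0.0603 0.0035 0.05 0.0008 0 0.2561 0;0.0603 0.0035 0.05 0.0008 0 0.2561 0;0.0603 0.0035 0.05 0.0008 0 0.2561 0")

```text
clock: 9.35
tool_pos: [0.5748, -0.1259, 0.2313]
ee_rot: [0.908, 0.419, 0.0, -0.0]
ft_force: [-0.4, 0.1, -0.3]
finger_gap: 0.999
```

```bash
python3 - <<'E'
from h import *
st();delta([.575,-.1273,.23],46.5)
E
```

```text
t 9.35 [ 0.5748 -0.1259  0.2313] yaw 49.48 F [-0.3662  0.0614 -0.2535] gap 0.999 q [-0.3176  0.4255  1.4154  0.0009  1.3006  0.3893]
row [-0.0024  0.0027  0.0034] [-0.0001 -0.0003  0.0166]  mm [-0.9534  1.0696  1.3421]  deg [-0.014  -0.0484  2.9845]
```

jog_arm(moves="-0.0024 0.0027 0.0034 0 0 0.0166 0;-0.0024 0.0027 0.0034 0 0 0.0166 0;-0.0024 0.0027 0.0034 0 0 0.0166 0")

```text
clock: 9.65
tool_pos: [0.5749, -0.1265, 0.2304]
ee_rot: [0.918, 0.396, 0.0, -0.0]
ft_force: [0.3, 0.1, -0.4]
finger_gap: 1.0
```

```bash
python3 - <<'E'
from h import *
st();delta([.575,-.1273,.131],46.5); np.save("t4.npy",tool()); w=get_image("wrist");cv2.imwrite("pics/l_raw.png",w); cv2.imwrite("pics/l_wrist.png",cv2.resize(w[120:400,120:440],None,fx=2.4,fy=2.1,interpolation=cv2.INTER_CUBIC))
cv2.imwrite("pics/l_side.png",cv2.resize(get_image("side")[130:280,180:330],None,fx=4,fy=4,interpolation=cv2.INTER_CUBIC))
E
```

```text
t 9.65 [ 0.5749 -0.1265  0.2304] yaw 46.66 F [ 0.2539  0.1342 -0.3849] gap 1.000 q [-0.3186  0.4266  1.4163  0.001   1.2985  0.4375]
row [-0.0015  0.0016  0.2485] [-0.0001 -0.0003  0.0009]  mm [-0.6022  0.6414 99.3806]  deg [-0.0113 -0.0558  0.1649]
```

View pics/l_wrist.png

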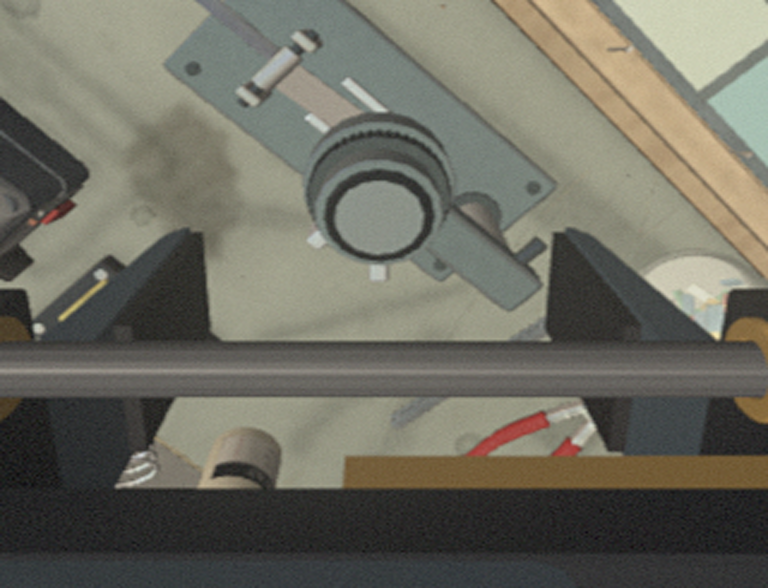

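View pics/l_side.png

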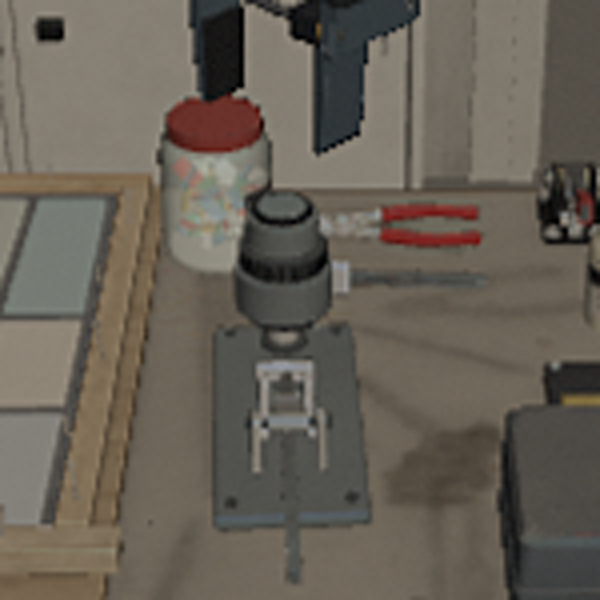

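```bash
python3 - <<'E'
from h import *
W3=cam("wrist",np.load("t3.npy"));W=cam("wrist",np.load("t4.npy"))
print(atz(W,278.1,222.9,.168),"tab",atz(W,277.9,253,.138))
print(tri([(W,278.1,222.9),(W3,277.85,186.6)]),tri([(W,277.9,253),(W3,248.1,208.6)]))
E
```

```text
[ 0.575  -0.1276  0.168 ] tab [ 0.5461 -0.1582  0.138 ]
[ 0.5746 -0.1277  0.1666] [ 0.5455 -0.1584  0.1364]
```

jog_arm(moves="-0.0015 0.0018 0.08 0 0 0.0009 0;-0.0015 0.0018 0.16 0 0 0.0009 0;-0.0015 0.0018 0.22 0 0 0.0009 0;-0.0015 0.0018 0.243 0 0 0.0009 0;-0.0015 0.0018 0.248 0 0 0.0009 0")

```text
clock: 10.25
tool_pos: [0.5748, -0.1275, 0.1304]
ee_rot: [0.919, 0.395, -0.0, -0.001]
ft_force: [0.3, -0.7, 0.2]
finger_gap: 0.997
```

```bash
python3 - <<'E'
from h import *
st();delta([.575,-.1274,.131],46.5)
cv2.imwrite("pics/m_side.png",cv2.resize(get_image("side")[130:280,180:330],None,fx=4,fy=4,interpolation=cv2.INTER_CUBIC))
cv2.imwrite("pics/m_scene.png",cv2.resize(get_image("scene")[140:260,230:380],None,fx=4,fy=4,interpolation=cv2.INTER_CUBIC))
E
```

```text
t 10.25 [ 0.5748 -0.1275  0.1304] yaw 46.50 F [ 0.34   -0.6722  0.2153] gap 0.997 q [-0.3202  0.5352  1.5324  0.001   1.0753  0.4385]
row [ 0.0006  0.0003 -0.0014] [-0.0005 -0.0001 -0.    ]  mm [ 0.2399  0.1094 -0.5535]  deg [-0.0881 -0.0156 -0.0019]
```

View pics/m_side.png

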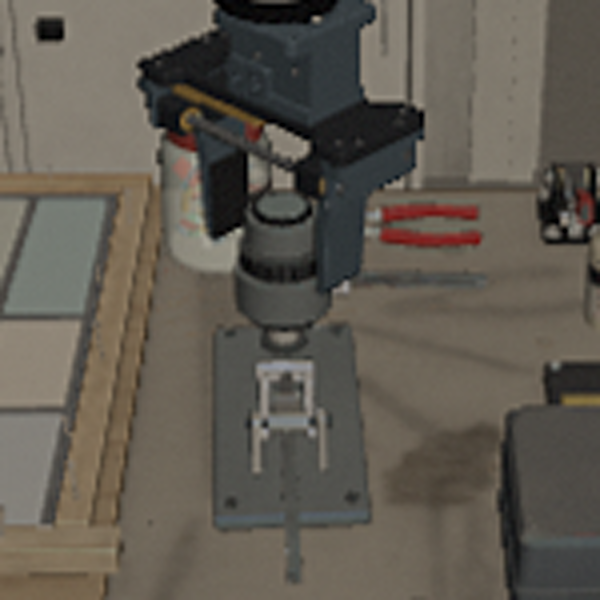

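View pics/m_scene.png

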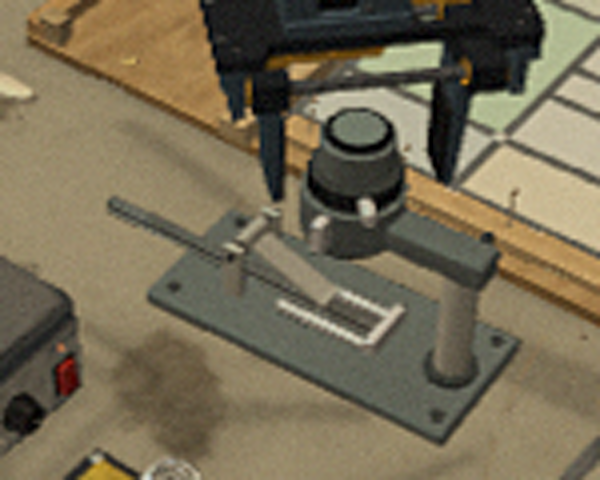

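jog_arm(moves="0 0 -0.003 0 0 0 0.1;0 0 -0.003 0 0 0 0.3;0 0 -0.003 0 0 0 1;0 0 -0.003 0 0 0 1;0 0 -0.003 0 0 0 1", newtons=15)

```text
clock: 10.85
tool_pos: [0.5749, -0.1273, 0.133]
ee_rot: [0.919, 0.395, 0.0, -0.001]
ft_force: [1.0, 2.6, 11.4]
finger_gap: 0.603
```

jog_arm(moves="0 0 0 0 0 0 1;0 0 0 0 0 0 1;0 0 0 0 0 0 1")

```text
clock: 11.15
tool_pos: [0.575, -0.1272, 0.1331]
ee_rot: [0.919, 0.395, 0.0, -0.001]
ft_force: [-0.7, 1.4, 4.4]
finger_gap: 0.605
```

```bash
python3 - <<'E'
from h import *
st(); print(monitor.state()["torque"])
E
```

```text
t 11.15 [ 0.575  -0.1272  0.1331] yaw 46.47 F [-0.6657  1.4389  4.3572] gap 0.605 q [-0.3201  0.5316  1.5303  0.0018  1.08    0.4388]
[0.2896 0.1912 0.0509]
```

jog_arm(moves="0 0 0 0 0 0.03 1;0 0 0 0 0 0.06 1;0 0 0 0 0 0.09 1;0 0 0 0 0 0.12 1;0 0 0 0 0 0.12 1")

```text
clock: 11.65
tool_pos: [0.5752, -0.1275, 0.1332]
ee_rot: [0.977, 0.214, 0.0, -0.0]
ft_force: [0.5, -2.7, 0.8]
finger_gap: 0.604
```

```bash
python3 - <<'E'
from h import *
st(); print(monitor.state()["torque"]); delta([.575,-.1272,.132],3.2)
E
```

```text
t 11.65 [ 0.5752 -0.1275  0.1332] yaw 24.77 F [ 0.4502 -2.7443  0.7544] gap 0.604 q [-0.3203  0.5317  1.5299  0.0014  1.0797  0.8176]
[-0.3694 -0.074  -0.033 ]
row [-0.0001 -0.001   0.0029] [-0.0003 -0.0003  0.1198]  mm [-0.0529 -0.3809  1.1692]  deg [-0.0537 -0.0507 21.5687]
```

jog_arm(moves="0 0 0 0 0 0.03 1;0 0 0 0 0 0.06 1;0 0 0 0 0 0.09 1;0 0 0 0 0 0.12 1;0 0 0 0 0 0.12 1")

```text
clock: 12.15
tool_pos: [0.5753, -0.1279, 0.1332]
ee_rot: [1.0, 0.028, 0.0, -0.0]
ft_force: [0.5, -3.8, 0.5]
finger_gap: 0.608
```

jog_arm(moves="0 0 0 0 0 0 1;0 0 0 0 0 0 1")

```text
clock: 12.35
tool_pos: [0.5753, -0.128, 0.1332]
ee_rot: [1.0, 0.03, 0.0, -0.0]
ft_force: [-0.3, -2.7, 1.8]
finger_gap: 0.61
```

```bash
python3 - <<'E'
from h import *
st(); print(monitor.state()["torque"]); 
cv2.imwrite("pics/n_scene.png",cv2.resize(get_image("scene")[140:260,230:380],None,fx=4,fy=4,interpolation=cv2.INTER_CUBIC))
np.save("t5.npy",tool());w=get_image("wrist");cv2.imwrite("pics/n_raw.png",w); cv2.imwrite("pics/n_wrist.png",cv2.resize(w[120:400,120:440],None,fx=2.4,fy=2.1,interpolation=cv2.INTER_CUBIC))
E
```

```text
t 12.35 [ 0.5753 -0.128   0.1332] yaw 3.40 F [-0.2542 -2.7423  1.8418] gap 0.610 q [-0.3206  0.5318  1.5297  0.0009  1.0794  1.1904]
[-0.3747  0.0898 -0.0326]
```

View pics/n_scene.png

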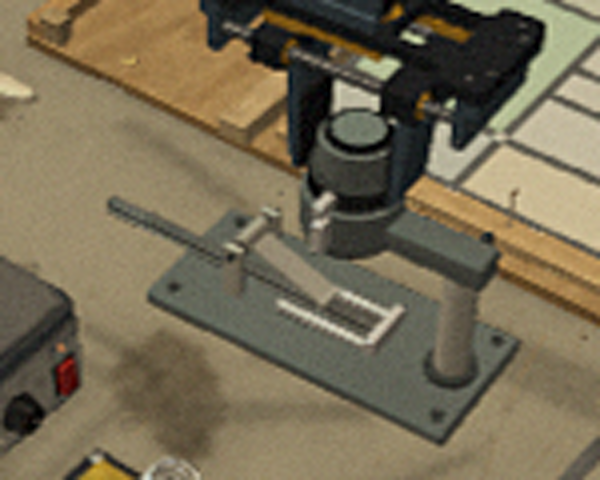

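View pics/n_wrist.png

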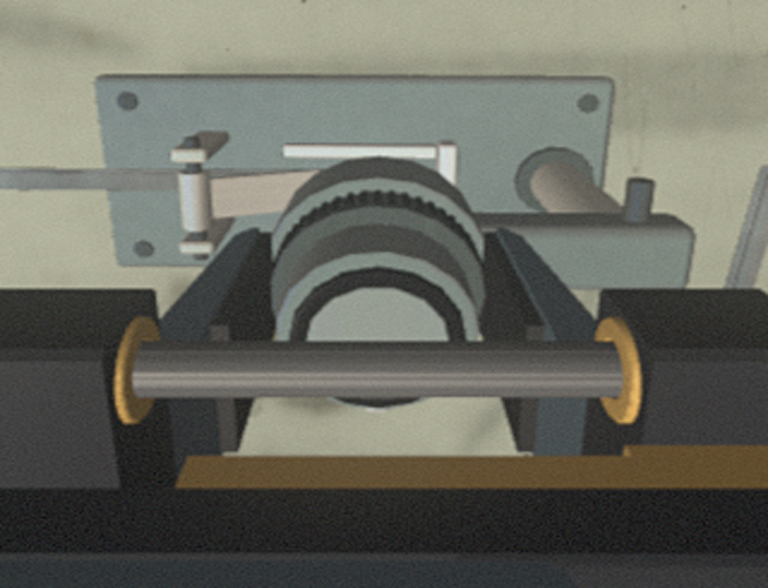

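jog_arm(moves="0 0 0 0 0 0 0;0 0 0 0 0 0 0;0 0 0 0 0 0 0;0 0 0 0 0 0 0;0 0 0 0 0 0 0")

```text
clock: 12.95
tool_pos: [0.5753, -0.1279, 0.1331]
ee_rot: [1.0, 0.029, 0.0, -0.0]
ft_force: [-0.3, 0.1, -0.6]
finger_gap: 0.991
```

jog_arm(moves="0 0 -0.03 0 0 0 0;0 0 -0.1 0 0 0 0;0 0 -0.2 0 0 0 0;0 0 -0.25 0 0 0 0;0 0 -0.25 0 0 0 0")

```text
clock: 13.45
tool_pos: [0.5768, -0.1284, 0.2372]
ee_rot: [1.0, 0.029, 0.003, 0.001]
ft_force: [-0.2, 0.2, 0.3]
finger_gap: 1.003
```

```bash
python3 - <<'E'
from h import *
st(); delta([.5747,-.153,.25],92.55)
cv2.imwrite("pics/o_scene.png",cv2.resize(get_image("scene")[140:260,230:380],None,fx=4,fy=4,interpolation=cv2.INTER_CUBIC))
E
```

```text
t 13.45 [ 0.5768 -0.1284  0.2372] yaw 3.34 F [-0.237   0.1974  0.3272] gap 1.003 q [-0.3206  0.4205  1.4068  0.0009  1.3078  1.1916]
row [-0.0086  0.0611 -0.0319] [ 0.002  -0.0012 -0.4956]  mm [ -3.4255  24.4268 -12.7643]  deg [  0.3618  -0.2163 -89.2053]
```

jog_arm(moves="-0.0086 0.061 -0.032 0 0 -0.4956 0;-0.0086 0.061 -0.032 0 0 -0.4956 0;-0.0086 0.061 -0.032 0 0 -0.4956 0;-0.0086 0.061 -0.032 0 0 -0.4956 0;-0.0086 0.061 -0.032 0 0 -0.4956 0")

```text
clock: 14.0
tool_pos: [0.5733, -0.1526, 0.2472]
ee_rot: [0.918, 0.396, 0.0, 0.0]
ft_force: [1.3, -0.0, 0.1]
finger_gap: 1.0
```

jog_arm(moves="0 0 0 0 0 -0.26 0;0 0 0 0 0 -0.26 0;0 0 0 0 0 -0.26 0;0 0 0 0 0 -0.26 0;0 0 0 0 0 -0.26 0")

```text
clock: 14.5
tool_pos: [0.5727, -0.1523, 0.2463]
ee_rot: [0.709, 0.705, -0.0, -0.001]
ft_force: [-0.3, 0.1, -0.8]
finger_gap: 1.004
```

```bash
python3 - <<'E'
from h import *
st(); delta([.5747,-.153,.25],92.55)
E
```

```text
t 14.50 [ 0.5727 -0.1523  0.2463] yaw 89.64 F [-0.2934  0.1208 -0.8148] gap 1.004 q [-0.3609  0.4191  1.3827  0.0003  1.341  -0.3546]
row [-0.0016  0.0049 -0.0092] [-0.0003 -0.0002 -0.0162]  mm [-0.6472  1.9569 -3.6952]  deg [-0.0589 -0.0426 -2.9118]
```

jog_arm(moves="0 0 0 0 0 -0.0162 0;0 0 0 0 0 -0.0162 0;0 0 0 0 0 -0.0162 0")

```text
clock: 14.8
tool_pos: [0.5725, -0.1522, 0.2458]
ee_rot: [0.692, 0.722, -0.0, -0.001]
ft_force: [0.2, -0.4, 0.4]
finger_gap: 1.003
```

```bash
python3 - <<'E'
from h import *
st(); np.save("t6.npy",tool()); w=get_image("wrist");cv2.imwrite("pics/p_raw.png",w)
cv2.imwrite("pics/p1.png",cv2.resize(w[135:225,225:325],None,fx=6.5,fy=6.5,interpolation=cv2.INTER_CUBIC))
cv2.imwrite("pics/p_scene.png",cv2.resize(get_image("scene")[140:260,230:380],None,fx=4,fy=4,interpolation=cv2.INTER_CUBIC))
W=cam("wrist",np.load("t6.npy")); s=[.575,-.1274,np.radians(-87.0)]
print((proj(W,sc2w(s,[[0,-42,123],[0,-43,138],[0,-28,138],[4,-43,138],[-4,-43,138],[4,-42,123],[-4,-42,123]]))-[225,135])*6.5)
E
```

```text
t 14.80 [ 0.5725 -0.1522  0.2458] yaw 92.43 F [ 0.2027 -0.4362  0.4151] gap 1.003 q [-0.3609  0.4196  1.3833  0.0004  1.3409 -0.4034]
[[ 94.4005 295.7911]
 [ 75.4595 314.711 ]
 [174.9178 313.7   ]
 [ 76.7723 340.709 ]
 [ 74.1362 288.5052]
 [ 95.5788 320.6136]
 [ 93.2132 270.7798]]
```

View pics/p1.png

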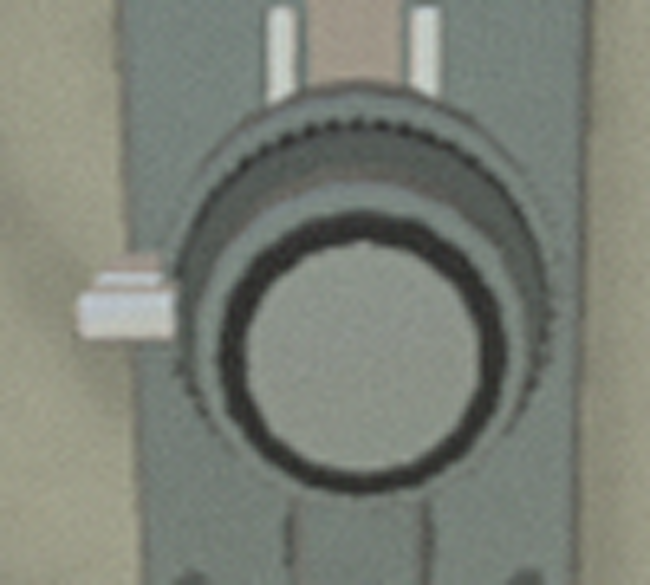

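View pics/p_scene.png

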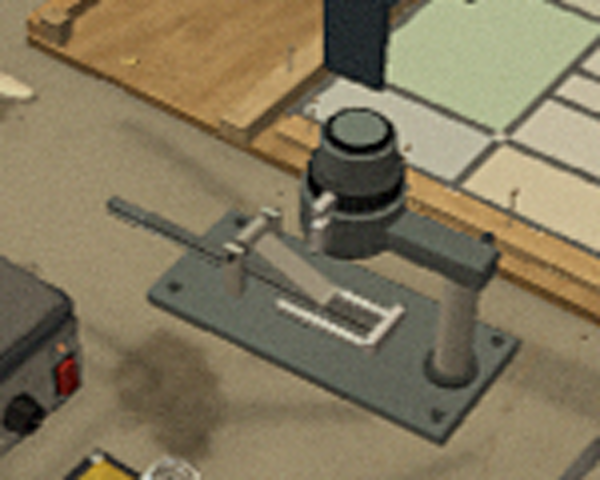

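```bash
python3 - <<'E'
from h import *
W=cam("wrist",np.load("t6.npy")); s=[.575,-.1274,np.radians(-87.0)]
w=cv2.imread("pics/p_raw.png")
cv2.imwrite("pics/q.png",cv2.resize(w[0:140,230:330],None,fx=4.2,fy=4.2,interpolation=cv2.INTER_CUBIC))
print((proj(W,sc2w(s,[[-185,0,21],[-120,0,21]]))-[230,0])*4.2)
sc=get_image("scene")
cv2.imwrite("pics/q2.png",cv2.resize(sc[180:240,285:345],None,fx=9,fy=9,interpolation=cv2.INTER_CUBIC))
S=cam("scene"); print((proj(S,sc2w(s,[[25,-4.5,21],[25,4.5,21],[25,-20,26],[25,20,26],[25,0,12]]))-[285,180])*9)
E
```

```text
[[202.7063  41.64  ]
 [204.684  293.6286]]
[[342.3314 377.3045]
 [359.1279 358.3436]
 [314.1377 397.5776]
 [388.9967 313.3102]
 [348.5952 390.6413]]
```

View pics/q.png

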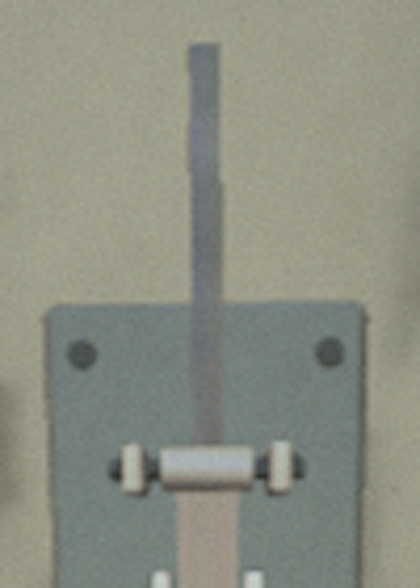

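View pics/q2.png

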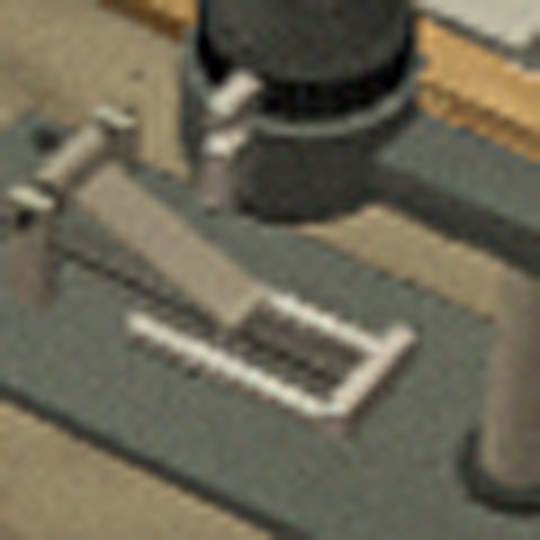

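jog_arm(moves="0.05 0 -0.1 0 0 0 0;0.15 0 -0.15 0 0 0 0;0.25 0 -0.15 0 0 0 0;0.25 0 -0.15 0 0 0 0")

```text
clock: 15.35
tool_pos: [0.5682, -0.0486, 0.3071]
ee_rot: [0.691, 0.723, 0.001, -0.001]
ft_force: [-0.2, -1.0, -0.4]
finger_gap: 1.001
```

```bash
python3 - <<'E'
from h import *
st(); sc=get_image("scene"); cv2.imwrite("pics/r.png",sc)
cv2.imwrite("pics/r2.png",cv2.resize(get_image("side")[130:330,180:330],None,fx=3,fy=3,interpolation=cv2.INTER_CUBIC))
E
```

```text
t 15.35 [ 0.5682 -0.0486  0.3071] yaw 92.60 F [-0.2045 -0.9872 -0.3505] gap 1.001 q [-0.1911  0.3387  1.3431  0.0017  1.4602 -0.2368]
```

View pics/r.png

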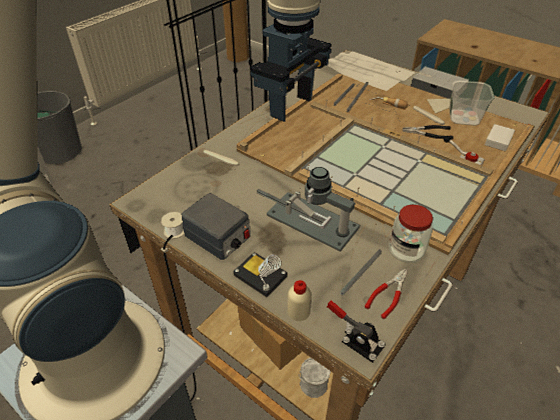

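View pics/r2.png

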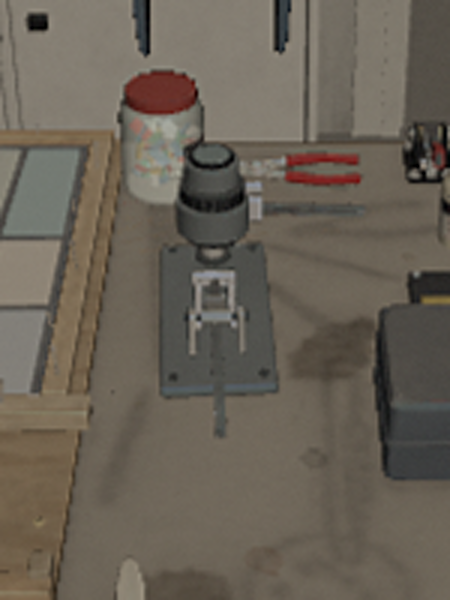

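The came is seated and held by the tongue, the tab stands over the rib, the other things are where they were and the gripper is clear, so I am handing in.

```bash
python3 - <<'E'
from cell import ctrl
print(ctrl.finish_job())
E
```

```text
the job is handed in; nothing more can be done
None
```

I pushed the longer came along the channel and under the tongue, with the push force rising to about 21 N at the end stop, and let go of it there. I then gripped the iris ring across its diameter, turned it about 43° clockwise, released it and moved the gripper clear. I handed the job in at about 15.4 s on the robot's clock.

- **Came:** in the last images it lies straight in the channel with the tongue on it. Its rear end is within about 0.6 mm of where it should be when fully home, and no gap shows at the stop.
- **Tab:** it matches its predicted place over the index rib to about 0.5°, judged from pixels by eye in the wrist image. The scene and side views agree.
- **Fixed rings:** I saw no sign of contact. The fingertips stayed at or above z = 130 mm, about 5 mm above the lower ring. The wrist read up to 11 N vertically as the jaws closed on the ring, which I put down to the grip settling, but I did not check it separately.
- **Rest of the bench:** the other items look unmoved in the last scene image.
- **Disagreements:** the separate camera fits of the scope differed by up to 6 mm at first. The close wrist views used for the ring agreed to about 0.5 mm in plan, and their measured heights came out about 1.5 mm below the stated ones.

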